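# Open the child-resistant cap of a solvent bottle

## Task

The brushes are to be cleaned, so take the child-resistant cap off the solvent bottle that is held in the wooden block: push the cap straight down against its spring, keep it down while you turn it anticlockwise (seen from above) about a sixth of a turn until its lugs are free, and lift it straight off. Press only as hard as it takes to free it and never wrench or pull it while it is locked, or the bottle's neck will split. Then set the cap down, mouth down, in the small dark dish so that its wet inside does not mark the bench, without dropping it, and leave the glue bottle, the wax tin and the pliers where they are.

Things in the scene. Friction and masses are not known exactly. Their poses are not given: they have to be found in the camera images.
- bottle: White square plastic bottle, 64 mm wide, let tightly into a screwed-down pale wooden block of 112 x 112 x 48 mm; neither moves. Origin: centre of the block's underside, on the bottle's axis, z up. The shoulder ends 112 mm up, the neck's rim is 150 mm up. Three lugs on the neck (undersides 130 mm up, reaching 16.5 mm from the axis) hold the cap.
- neck: The bottle's round neck, 26 mm across, rim 150 mm above the block's underside; its origin and axes are the bottle's. The cap's spring pushes on its rim; more than 25 N on it in all (press plus side push) splits it.
- neck_rim (a point): Centre of the neck's rim, on the bottle's axis, 150 mm above the bench.
- cap: Black ribbed cap, 41 mm across, 35.2 mm tall; origin: centre of its open lower edge, z up. Locked on the bottle: origin 122 mm up, x along the bottle's x. 2.5 mm down clears the lock, 4.2 mm is the hard stop. Turn it anticlockwise from above: three inner lugs come free at 50 degrees, end stop at 72. The spring: 4 to 12 N at rest (differs each time), 2.5 N per mm.
- cap_top (a point): Centre of the cap's flat top, 35.2 mm above its origin.
- dish: Small round dark dish, loose, 71 mm across, 20 mm high; origin: centre of its underside. Inner floor 4 mm up and 48 mm across, 52 mm across at the rim.
- glue_bottle: Small glue bottle with a pointed cap, 32 x 40 x 109 mm, loose; origin: centre of its base. Bystander.
- wax: Round flat wax tin, 71 mm across, 24 mm high, loose; origin: centre of its base. Bystander.
- long_pliers: Long-nose pliers lying flat, 58 x 160 x 11 mm, loose; origin: their middle, on the bench. Bystander.

How it is judged:
On the way, in this order (a step that is already met when the one before it is completed fails the run):
1. the cap, still down on the neck, is turned out of its lock (angle between the x axis of cap and the x axis of bottle, either way round above 0.84 rad and horizontal distance between cap and neck_rim below 0.005 m and z of cap in the frame of bottle below 0.125 m), for 0.1 s.
2. the cap is lifted straight off the neck (z of cap in the frame of bottle above 0.155 m and angle between cap's own z axis and vertical below 0.35 rad), for 0.1 s.
At the end, for the whole second after the job is handed in: The cap stands mouth down on the floor of the upright dish (centres within 12 mm, lower edge 1 to 10 mm above the dish's underside, tilt under 0.15 rad), at rest and released (horizontal distance between cap and dish below 0.012 m and z of cap in the frame of dish between 0.001 and 0.01 m and angle between cap's own z axis and vertical below 0.15 rad and angle between dish's own z axis and vertical below 0.1 rad and height (world z) of dish below 0.006 m and linear speed of cap below 0.02 m/s and contact force between the fingers and cap below 0.1 N); the robot touches nothing.
It fails at once if the cap is pressed so hard on the neck that it splits (contact force between cap and neck above 25 N).
It fails at once if the cap is wrenched or pulled while locked (contact force between cap and bottle above 55 N).
It fails at once if the cap is dropped (linear speed of cap above 0.5 m/s and contact force between the fingers and cap below 0.2 N).
It fails at once if the glue bottle, the wax tin or the pliers are pushed away (distance of any of glue_bottle, wax, long_pliers from where it was at the start of the episode above 0.02 m).
It also fails if it takes over 72 s, if anything falls off the work surface, if the arm or the gripper's body presses on something with over 40 N, if the wrist force passes 120 N, or if a joint passes its speed limit or range.

## Robot

A 6-joint arm with a two-finger parallel gripper is mounted at the origin on a cart in front of the work surface, level with it; the furniture and walls round the work are solid. World frame = base frame: x ahead of the robot, y to its left, z up, the work surface at z = 0. Lengths are in m, angles in rad, forces in N, time in s.
With the tool pointing down it reaches from about 0.225 to 0.875 m from the base axis. Payload 3.4 kg.
Tool frame: the origin (TCP) lies on the centre line of the jaws, within the pads' length; the fingertips stand 22 mm ahead of it and the grasp point (between the pads) lies 3 mm ahead of it; z points along the fingers, y is the line along which they close (so a half turn about z gives the same grasp; the last joint's range is limited). The gripper opens to 85 mm and grips with 20 to 120 N. Pads are 22 mm wide; open, the fingers measure 114 mm over their backs; the gripper's body (76 mm by 85 mm) begins 54 mm behind the grasp point. The pads swing forward as they close: fully open they stand 13 mm farther back than shut.
Start: joints at [-1.334, 0.276, 1.505, -0, 1.361, -0.121], TCP at [0.201, -0.539, 0.253] pointing down, gripper open.
Joint ranges: [-2.89, 2.89], [-0.75, 2.08], [0.22, 2.7], [-1.18, 4.32], [0.11, 2.71], [-2.7, 2.7]. Speed limits (rad/s): [2.57, 2.57, 3.14, 3.14, 3.14, 3.14].

## Interface

Orientations are given as a unit quaternion [w, x, y, z].
In Python, from rig import manip, order, get_image gives the robot as it stands (manip), with the cameras as plain functions and the job (order).
- The arm moves only by the tool drive_effector, called after "Emit:" by a JSON object that holds its "name" and its "arguments", one argument or row to a line. Schema: {"type":"object","properties":{"segments":{"type":"array","items":{"type":"array","items":{"type":"number"},"minItems":4,"maxItems":4},"minItems":1,"maxItems":5},"aperture":{"type":"number"},"grip_force":{"type":"number"},"only":{"type":"string"},"quiet":{"type":"boolean"},"lines":{"type":"string"}},"required":["segments"],"additionalProperties":false}. segments is a list of rows, 1 to 5 of them, each of 4 numbers: dx, dy, dz in m, then a turn about the tool's z in rad; each row shifts and turns the commanded pose from where the row before left it, along the tool's axes as they then stand; what a row does not reach is not made up. A row lasts 1/12 s, in which the tool goes at most 0.0417 m and 0.125 rad, less where a joint would pass 70% of its speed; a pose out of reach is approached as far as the arm can. aperture is the finger opening in m, set as the call begins (left out keeps the last). The fingers move at their own pace and stop on an object; grip_force is the grip in N (left out, the last holds). Time passes only in rows, so rows that do not move let the fingers close. The tool returns the time, the measured TCP pose, the force, the opening and the grip force at its end. only (a regular expression) keeps the lines of the reply that match it, lines (a string "A,B") keeps lines A to B, and quiet returns only ok. Input that does not fit is refused with a message, and nothing moves.
- manip.get_state(): the state, without advancing time (a new reading comes with each control period).
- get_image(name): name is "side" or "top" or "wrist"; returns a dict with "img" (400x640x3 uint8, red, green, blue), "camera_matrix" (3x3 intrinsics, pixels), "k1" (the pictures are not rectified: a ray, as slopes to the right and down, at radius r is drawn at 1 + k1 r^2 times it, then the intrinsics apply), "T" (4x4, takes a point from camera to world coordinates); the wrist camera has in their place "hand_eye" (4x4, takes a point from camera to tool coordinates, whose origin is the TCP and whose axes are the flange's). Camera axes: x right, y down, z forward; pixel columns grow to the right and rows downward; lengths in m; the calibration is good to about 2 mm. A picture is of the moment at which its call begins: read the wrist's pose just before it. There is no depth.
- order.sign_off(): hands the job in; it is judged then, once.
The state is a dict: "clock": time; "qpos": joint angles; "qd": joint speeds; "effort": joint torques, N m; "position": TCP position; "ee_rot": TCP orientation; "contact_force": force on the tool from outside, world axes, zero at the start; "moment": the same for the moment, N m; "width": finger opening in m; "gripper_force": force on a finger pad.
Only numpy, scipy, OpenCV 4.12 (cv2) and the standard library are available. Lean on these libraries where they do the work, as an engineer would, in place of code of your own. Each camera call takes 0.05 s, during which the arm holds its last target. There are 200 camera calls.

## Working session

There is one attempt and no reset: what is moved stays moved. The work goes in short steps, Python scripts to look and compute and a tool call to move; the robot and the scene stay as the last step left them, time stands still between calls to the robot, and variables do not carry over. Pictures are saved under pics/ and viewed, at most 11 in all, crops included, and the job is handed in when it is done.

```bash
ls; mkdir -p pics
```

Run:
```python
from rig import manip, order, get_image
import cv2,numpy as np,json
s=manip.get_state();print(s)
for n in("top","side"):
    d=get_image(n);cv2.imwrite(f"pics/{n}0.png",d["img"][:,:,::-1]);print(n,d["camera_matrix"],d["k1"],d["T"])
```

```text
pics
rig.py
{'clock': 0.0, 'qpos': array([-1.33397087e+00,  2.76633971e-01,  1.50616791e+00, -1.58271102e-05,
        1.36069391e+00, -1.21015008e-01]), 'qd': array([ 0.00071323, -0.00088349, -0.00057196, -0.00222077, -0.00239154,
        0.00026904]), 'effort': array([-7.78084882e-05, -4.16772938e+01, -2.45805860e+01, -2.59822709e-04,
        1.10989818e-02, -1.59611950e-06]), 'position': array([ 0.20125885, -0.53809435,  0.25240359]), 'ee_rot': array([-9.49526104e-04,  9.84035689e-01,  1.77968696e-01, -6.27950051e-05]), 'contact_force': array([ 0.08626036, -0.17305702, -0.25266632]), 'moment': array([-0.04927664, -0.02382294, -0.00660116]), 'gripper_force': 0.0, 'width': 0.08540286275787141}
top [[499.09276229   0.         320.18780729]
 [  0.         499.09276229 207.18756535]
 [  0.           0.           1.        ]] -0.06710937973057728 [[-0.00520703 -0.99799063  0.06314738  0.53548686]
 [-0.9998925   0.00606172  0.01335096 -0.09206648]
 [-0.01370691 -0.06307107 -0.99791491  1.46610103]
 [ 0.          0.          0.          1.        ]]
side [[388.68882292   0.         312.0276266 ]
 [  0.         388.68882292 195.6472205 ]
 [  0.           0.           1.        ]] 0.019109225175366677 [[-9.99974674e-01  6.01896314e-03  3.79771408e-03  5.79441009e-01]
 [ 8.67753998e-04  6.32751587e-01 -7.74354361e-01  6.74944518e-01]
 [-7.06381997e-03 -7.74331454e-01 -6.32740785e-01  7.18277992e-01]
 [ 0.00000000e+00  0.00000000e+00  0.00000000e+00  1.00000000e+00]]
```

View pics/top0.png

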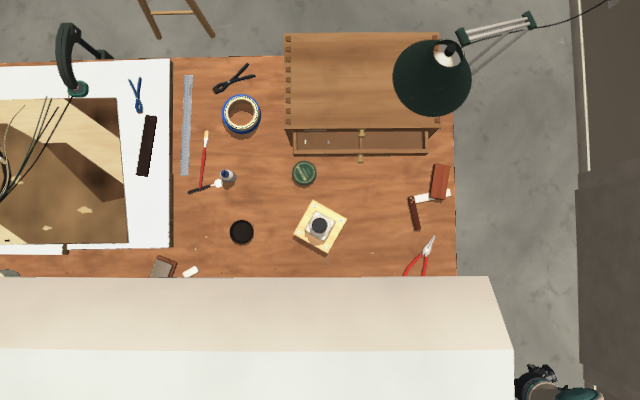

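View pics/side0.png

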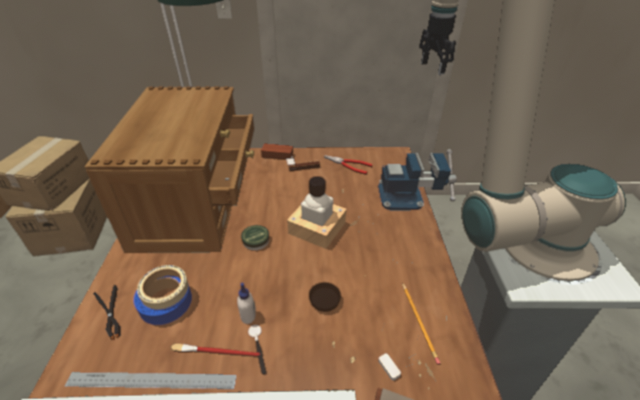

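The top view shows the cap at about (320,226), the block around it, the dish at (241,232), the wax tin at (304,172), the glue bottle at (227,176) and the red pliers at (422,255). An overhead structure hides everything below row 277. The side view shows the cap at (317,186) and the dish at (324,296).

Run:
```python
import cv2
a=cv2.imread("pics/top0.png")[160:270,210:355];cv2.imwrite("pics/c1.png",cv2.resize(a,None,fx=5,fy=5,interpolation=cv2.INTER_CUBIC))
a=cv2.imread("pics/side0.png")[170:320,260:390];cv2.imwrite("pics/c2.png",cv2.resize(a,None,fx=4,fy=4,interpolation=cv2.INTER_CUBIC))
```

Create h.py:
```python
import numpy as np
from rig import manip, order, get_image
def ray(d,u,v,T=None):
    K=d["camera_matrix"];p=np.array([(u-K[0,2])/K[0,0],(v-K[1,2])/K[1,1]]);q=p.copy()
    for _ in range(20): q=p/(1+d["k1"]*(q@q))
    T=d["T"] if T is None else T
    return T[:3,3],T[:3,:3]@np.r_[q,1]
def atz(d,u,v,z,T=None):
    o,r=ray(d,u,v,T);return o+r*(z-o[2])/r[2]
```

```text
(no output)
```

View pics/c1.png

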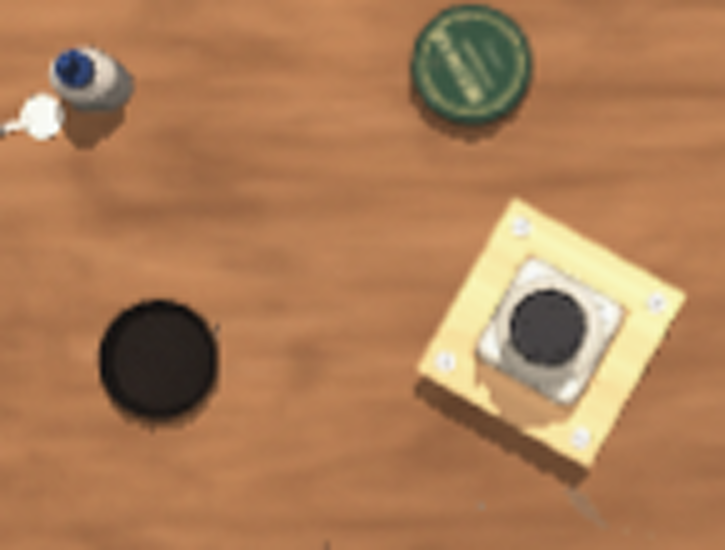

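View pics/c2.png

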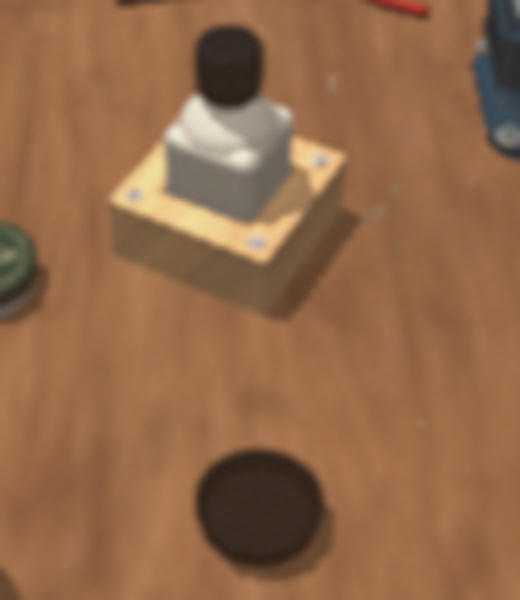

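The crops show, in crop pixels, the cap top centre at (548,328) and the dish rim at (159,359). The block's top corners are at (517,199), (686,294), (590,468) and (417,371). In the side crop the cap top is at about (230,47) and the dish rim at about (260,502).

Run:
```python
from h import *
t=get_image("top");s=get_image("side")
c=lambda x,y:(210+(x+.5)/5-.5,160+(y+.5)/5-.5)
e=lambda x,y:(260+(x+.5)/4-.5,170+(y+.5)/4-.5)
P=[atz(t,*c(*p),.048)[:2] for p in[(517,199),(686,294),(590,468),(417,371)]]
print("block",np.round(P,4),np.mean(P,0));
for i in range(4):
    d=P[(i+1)%4]-P[i];print(np.degrees(np.arctan2(d[1],d[0])),np.linalg.norm(d))
print("cap",atz(t,*c(548,328),.157),atz(s,*e(230,47),.157))
print("dish",atz(t,*c(159,359),.018),atz(s,*e(260,504),.02))
print("wax",atz(t,*c(472,64),.024),"glue",atz(t,*c(75,70),.105), "pl",atz(t,425,255,.01))
st=manip.get_state();from scipy.spatial.transform import Rotation as R
q=st["ee_rot"];print(R.from_quat(np.r_[q[1:],q[0]]).as_matrix())
w=get_image("wrist");print(w["hand_eye"],w["camera_matrix"],w["k1"])
```

```text
block [[ 0.6476 -0.0527]
 [ 0.5928 -0.1486]
 [ 0.4945 -0.0934]
 [ 0.5499  0.0045]] [ 0.57122586 -0.07253453]
-119.73937646662786 0.11038105519471636
150.70424561250806 0.11271683804647117
60.50736603402198 0.1125340606388454
-30.386843602533588 0.11320531046020149
cap [ 0.57100569 -0.07171472  0.157     ] [ 0.5705846  -0.06572518  0.157     ]
dish [0.55791034 0.15698574 0.018     ] [0.55675755 0.16142253 0.02      ]
wax [ 0.72848708 -0.02617882  0.024     ] glue [0.71608791 0.18945631 0.105     ] pl [ 0.48645906 -0.37668422  0.01      ]
[[ 9.36676967e-01  3.50194488e-01 -2.82879784e-04]
 [ 3.50194581e-01 -9.36676321e-01  1.10652823e-03]
 [ 1.22533292e-04 -1.13552248e-03 -9.99999348e-01]]
[[ 1.19163987e-04 -9.50448430e-01 -3.10882240e-01  8.05985705e-02]
 [ 9.99999638e-01 -1.48526459e-04  8.37393233e-04  5.12642271e-05]
 [-8.42073323e-04 -3.10882227e-01  9.50448069e-01 -1.20923552e-01]
 [ 0.00000000e+00  0.00000000e+00  0.00000000e+00  1.00000000e+00]] [[316.60066552   0.         316.96907238]
 [  0.         316.60066552 201.39786131]
 [  0.           0.           1.        ]] -0.05941222704612796
```

Emit:
{"name": "drive_effector", "arguments": {
  "segments": [
    [0, 0, 0, 0]
  ]
}}

```text
clock: 0.33
position: [0.2013, -0.5385, 0.2531]
ee_rot: [-0.0, 0.984, 0.178, -0.0]
contact_force: [-0.2, 0.4, -0.4]
width: 0.0855
gripper_force: 0.0
```

Emit:
{"name": "drive_effector", "arguments": {
  "segments": [
    [0.034, -0.0205, 0, 0],
    [0.034, -0.0205, 0, 0],
    [0.034, -0.0205, 0, 0],
    [0.034, -0.0205, 0, 0],
    [0.034, -0.0205, 0, 0]
  ]
}}

```text
clock: 0.75
position: [0.3254, -0.3816, 0.2533]
ee_rot: [0.0, 0.984, 0.178, 0.0]
contact_force: [0.6, -0.2, 1.0]
width: 0.0851
gripper_force: 0.0
```

Emit:
{"name": "drive_effector", "arguments": {
  "segments": [
    [0.034, -0.0205, 0, 0],
    [0.034, -0.0205, 0, 0],
    [0.034, -0.0205, 0, 0],
    [0.034, -0.0205, 0, 0],
    [0.034, -0.0205, 0, 0]
  ]
}}

```text
clock: 1.17
position: [0.4489, -0.2258, 0.2536]
ee_rot: [0.0, 0.984, 0.178, 0.0]
contact_force: [0.3, -0.3, -0.4]
width: 0.0859
gripper_force: 0.0
```

Emit:
{"name": "drive_effector", "arguments": {
  "segments": [
    [0.034, -0.0205, 0, 0],
    [0.034, -0.0205, 0, 0],
    [0.034, -0.0205, 0, 0],
    [0.034, -0.0205, 0, 0],
    [0.034, -0.0205, 0, 0]
  ]
}}

```text
clock: 1.58
position: [0.5723, -0.0701, 0.2534]
ee_rot: [0.0, 0.984, 0.178, 0.0]
contact_force: [1.0, -1.1, 0.8]
width: 0.0855
gripper_force: 0.0
```

Emit:
{"name": "drive_effector", "arguments": {
  "segments": [
    [0, 0, 0, 0],
    [0, 0, 0, 0]
  ]
}}

```text
clock: 1.75
position: [0.5722, -0.0702, 0.2529]
ee_rot: [0.0, 0.984, 0.18, -0.0]
contact_force: [-0.3, -0.3, 0.4]
width: 0.0853
gripper_force: 0.0
```

Run:
```python
from h import *
import cv2
s=manip.get_state();d=get_image("wrist");cv2.imwrite("pics/w1.png",d["img"][:,:,::-1]);print(s["position"],s["ee_rot"],s["qpos"],s["effort"])
```

```text
[ 0.57219178 -0.0702433   0.25285202] [ 5.50263368e-06  9.83688648e-01  1.79879261e-01 -3.08306821e-04] [-2.42669938e-01  2.78703856e-01  1.50207786e+00 -2.69336463e-04
  1.36136855e+00  9.66455023e-01] [  1.50198229 -41.40036464 -25.16322613   0.28414954  -0.13761547
   0.04913272]
```

View pics/w1.png

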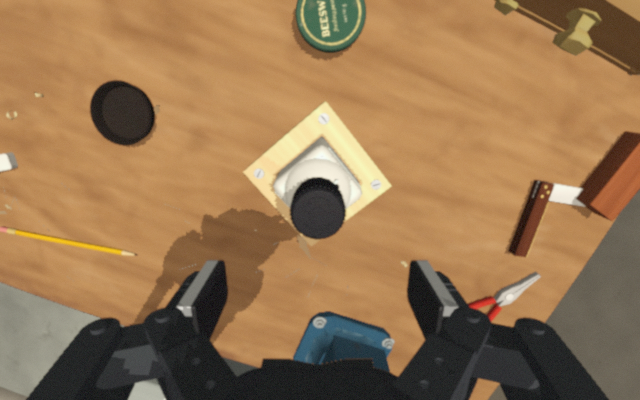

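The wrist view shows the cap top disc at about (318,211), between the open fingers, with the way clear. I'll refine it with a circle fit on the lower arc, which is the top's edge.

Add to h.py:
```python
import cv2
from scipy.spatial.transform import Rotation as R
from scipy.optimize import least_squares
def pose(s):
    q=s["ee_rot"];T=np.eye(4);T[:3,:3]=R.from_quat(np.r_[q[1:],q[0]]).as_matrix();T[:3,3]=s["position"];return T
def darkarc(img,box,thr,z,r,d,T,low):
    """fit a world circle of radius r at height z to dark blob's edge rows > low"""
    x0,x1,y0,y1=box;m=(img[y0:y1,x0:x1].max(2)<thr).astype(np.uint8)
    c=max(cv2.findContours(m,cv2.RETR_EXTERNAL,cv2.CHAIN_APPROX_NONE)[0],key=cv2.contourArea)[:,0]+[x0,y0]
    p=c[c[:,1]>low];W=np.array([atz(d,u,v,z,T)[:2] for u,v in p])
    f=least_squares(lambda a:np.hypot(*(W-a[:2]).T)-a[2],np.r_[W.mean(0),r],loss="soft_l1",f_scale=.0005)
    return f.x,len(p),np.sqrt(np.mean(f.fun**2)),c.min(0),c.max(0)
```

Run:
```python
from h import *
s=manip.get_state();d=get_image("wrist");T=pose(s)@d["hand_eye"]
for thr in(60,75,90):print(darkarc(d["img"],(280,360,170,250),thr,.157,.0205,d,T,213))
print(atz(d,318,211,.157,T))
t=get_image("top")
print(atz(t,319.1,225.1,.157))
```

```text
(array([ 0.57276146, -0.07066446,  0.01867896]), 67, np.float64(0.00025749303633513523), array([290, 177]), array([342, 235]))
(array([ 0.57267988, -0.07072353,  0.01886192]), 67, np.float64(0.0002703291656903938), array([290, 176]), array([342, 236]))
(array([ 0.57272878, -0.07063814,  0.01920831]), 69, np.float64(0.00027988399540180523), array([290, 176]), array([343, 236]))
[ 0.57367719 -0.07168401  0.157     ]
[ 0.5712694  -0.07145375  0.157     ]
```

Emit:
{"name": "drive_effector", "arguments": {
  "segments": [
    [0, 0.0006, 0.03, 0],
    [0, 0, 0.03, 0],
    [0, 0, 0.024, 0],
    [0, 0, 0.01, 0],
    [0, 0, 0, 0]
  ],
  "aperture": 0.05,
  "grip_force": 20
}}

```text
clock: 2.32
position: [0.5692, -0.0735, 0.157]
ee_rot: [-0.001, 0.984, 0.177, -0.003]
contact_force: [0.2, -0.1, 0.4]
width: 0.05
gripper_force: 0.0
```

Emit:
{"name": "drive_effector", "arguments": {
  "segments": [
    [0, 0, 0, 0],
    [0, 0, 0, 0],
    [0, 0, 0, 0],
    [0, 0, 0, 0]
  ]
}}

```text
clock: 2.65
position: [0.5725, -0.0729, 0.1609]
ee_rot: [0.001, 0.984, 0.178, 0.001]
contact_force: [-0.7, 0.5, 0.7]
width: 0.0503
gripper_force: 0.0
```

Run:
```python
from h import *
s=manip.get_state();d=get_image("wrist");cv2.imwrite("pics/w2.png",d["img"][120:400,180:460,::-1].repeat(2,0).repeat(2,1))
```

```text
(no output)
```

View pics/w2.png

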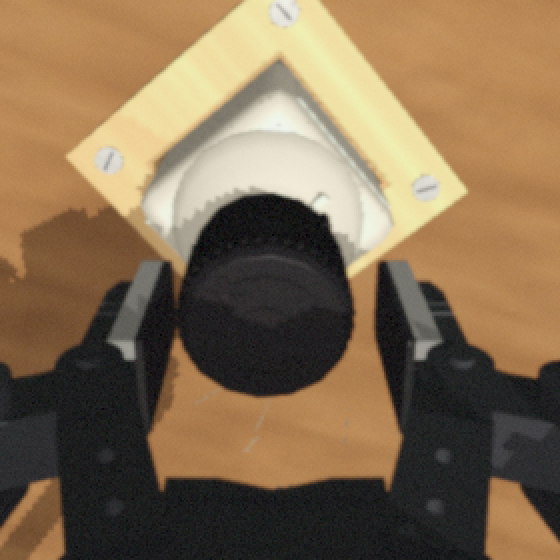

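The crop shows the cap disc centred at column 266, while the midpoint of the pads is 274. So the cap sits about 1.6 mm towards tool −y. I'll check that the arm has settled.

Emit:
{"name": "drive_effector", "arguments": {
  "segments": [
    [0, 0, 0, 0],
    [0, 0, 0, 0],
    [0, 0, 0, 0],
    [0, 0, 0, 0],
    [0, 0, 0, 0]
  ]
}}

```text
clock: 3.12
position: [0.5716, -0.0725, 0.1593]
ee_rot: [0.0, 0.984, 0.178, -0.0]
contact_force: [0.2, 0.8, 0.1]
width: 0.05
gripper_force: 0.0
```

Run:
```python
from h import *
s=manip.get_state();d=get_image("wrist");T=pose(s)@d["hand_eye"];print(s["position"])
for thr in(45,60):
    f=darkarc(d["img"],(255,370,200,330),thr,.157,.0205,d,T,275);print(f)
    print("tool xy", (pose(s)[:3,:3].T@(np.r_[f[0][:2],.157]-s["position"])))
```

```text
[ 0.57156827 -0.07246147  0.15927296]
(array([ 0.57470395, -0.06640163,  0.02295849]), 231, np.float64(0.005319038952531619), array([255, 217]), array([357, 329]))
tool xy [ 0.00506019 -0.00457718  0.00227253]
(array([ 0.57470285, -0.06639834,  0.02309196]), 230, np.float64(0.005211837949734025), array([255, 217]), array([358, 329]))
tool xy [ 0.00506031 -0.00458064  0.00227253]
```

Run:
```python
from h import *
s=manip.get_state();d=get_image("wrist");T=pose(s)@d["hand_eye"];print(s["position"])
for thr in(45,60,75):
    f=darkarc(d["img"],(268,366,200,330),thr,.157,.0205,d,T,275);print(f)
    print("tool xy", (pose(s)[:3,:3].T@(np.r_[f[0][:2],.157]-s["position"])))
```

```text
[ 0.57156875 -0.07250672  0.15922147]
(array([ 0.57358125, -0.07031004,  0.01941392]), 123, np.float64(0.0002096743483521848), array([269, 217]), array([357, 317]))
tool xy [ 0.00265468 -0.0013526   0.00222117]
(array([ 0.57348083, -0.07028786,  0.01954534]), 125, np.float64(0.00024114947808931707), array([268, 217]), array([358, 318]))
tool xy [ 0.00256839 -0.00140855  0.00222118]
(array([ 0.57355826, -0.07025478,  0.01974627]), 125, np.float64(0.0002507566032157685), array([268, 217]), array([358, 318]))
tool xy [ 0.0026525  -0.00141241  0.00222117]
```

Emit:
{"name": "drive_effector", "arguments": {
  "segments": [
    [0.001, -0.0014, 0, 0],
    [0, 0, 0, -0.12],
    [0, 0, 0, -0.12],
    [0, 0, 0, -0.12],
    [0, 0, 0, -0.12]
  ],
  "aperture": 0.06
}}

```text
clock: 3.63
position: [0.5721, -0.0707, 0.1592]
ee_rot: [-0.0, 0.912, 0.409, -0.0]
contact_force: [-0.5, -0.5, 0.5]
width: 0.0598
gripper_force: 0.0
```

Emit:
{"name": "drive_effector", "arguments": {
  "segments": [
    [0, 0, 0, -0.12],
    [0, 0, 0, -0.12],
    [0, 0, 0, -0.12],
    [0, 0, 0, -0.12],
    [0, 0, 0, -0.12]
  ]
}}

```text
clock: 4.05
position: [0.5721, -0.0708, 0.1593]
ee_rot: [0.0, 0.751, 0.661, -0.0]
contact_force: [0.9, -0.3, -0.3]
width: 0.0601
gripper_force: 0.0
```

Emit:
{"name": "drive_effector", "arguments": {
  "segments": [
    [0, 0, 0, -0.12],
    [0, 0, 0, -0.12],
    [0, 0, 0, -0.12],
    [0, 0, 0, -0.12],
    [0, 0, 0, 0]
  ],
  "aperture": 0.05
}}

```text
clock: 4.47
position: [0.5721, -0.0708, 0.1593]
ee_rot: [-0.0, 0.574, 0.819, -0.0]
contact_force: [0.5, -0.2, 1.1]
width: 0.0498
gripper_force: 0.0
```

Emit:
{"name": "drive_effector", "arguments": {
  "segments": [
    [0, 0, 0, 0],
    [0, 0, 0, 0],
    [0, 0, 0, 0],
    [0, 0, 0, 0],
    [0, 0, 0, 0]
  ]
}}

```text
clock: 4.88
position: [0.572, -0.0709, 0.1593]
ee_rot: [0.0, 0.575, 0.818, -0.0]
contact_force: [0.2, 0.2, 0.0]
width: 0.0502
gripper_force: 0.0
```

Run:
```python
from h import *
s=manip.get_state();d=get_image("wrist");cv2.imwrite("pics/w3.png",d["img"][120:400,180:460,::-1].repeat(2,0).repeat(2,1))
T=pose(s)@d["hand_eye"];print(s["position"],s["qpos"])
for thr in(45,75):
    f=darkarc(d["img"],(268,366,200,330),thr,.157,.0205,d,T,275);print(f)
    print("tool xy", (pose(s)[:3,:3].T@(np.r_[f[0][:2],.157]-s["position"])))
```

```text
[ 0.57204464 -0.07088292  0.159285  ] [-2.43928839e-01  3.44794795e-01  1.64821332e+00 -8.33393335e-05
  1.14853088e+00 -5.90169850e-01]
(array([ 0.56342107, -0.04673575,  0.03325484]), 126, np.float64(0.0025319895701943393), array([271, 217]), array([358, 301]))
tool xy [2.56409062e-02 8.37564870e-05 2.28261110e-03]
(array([ 0.57162055, -0.06941003,  0.01944075]), 123, np.float64(0.00020715461726713804), array([271, 216]), array([359, 317]))
tool xy [0.00152962 0.00010097 0.00228485]
```

View pics/w3.png

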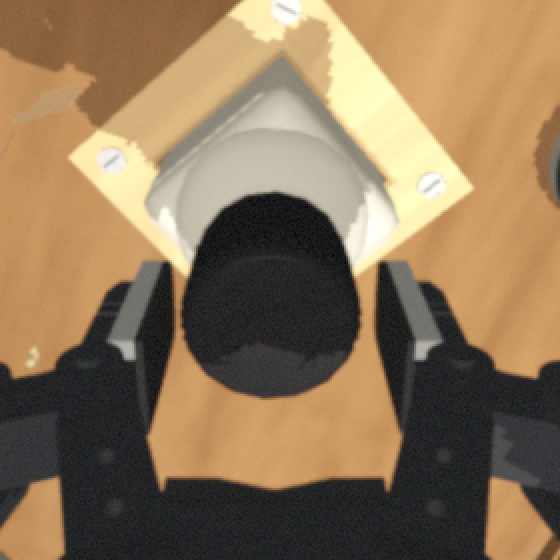

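The cap spans columns 183–360 (centre 271.5) and the pads' midpoint is 275. It is centred to within about 0.5 mm in both directions, so I'll grip.

Emit:
{"name": "drive_effector", "arguments": {
  "segments": [
    [0, -0.0003, 0, 0],
    [0, 0, 0, 0],
    [0, 0, 0, 0],
    [0, 0, 0, 0],
    [0, 0, 0, 0]
  ],
  "aperture": 0.036,
  "grip_force": 20
}}

```text
clock: 5.35
position: [0.5716, -0.0711, 0.1595]
ee_rot: [0.0, 0.574, 0.819, -0.0]
contact_force: [-1.7, -0.1, 2.2]
width: 0.0408
gripper_force: 20.8
```

Emit:
{"name": "drive_effector", "arguments": {
  "segments": [
    [0, 0, 0, 0],
    [0, 0, 0, 0],
    [0, 0, 0, 0]
  ],
  "grip_force": 60
}}

```text
clock: 5.6
position: [0.5716, -0.0711, 0.1595]
ee_rot: [0.0, 0.574, 0.819, -0.0]
contact_force: [-2.2, 1.0, 5.2]
width: 0.0394
gripper_force: 59.8
```

Emit:
{"name": "drive_effector", "arguments": {
  "segments": [
    [0, 0, 0.001, 0],
    [0, 0, 0, 0],
    [0, 0, 0, 0]
  ]
}}

```text
clock: 5.85
position: [0.5716, -0.0711, 0.1588]
ee_rot: [0.0, 0.574, 0.819, -0.0]
contact_force: [-3.1, -0.9, 6.9]
width: 0.0393
gripper_force: 60.1
```

Emit:
{"name": "drive_effector", "arguments": {
  "segments": [
    [0, 0, 0.001, 0],
    [0, 0, 0, 0],
    [0, 0, 0, 0]
  ]
}}

```text
clock: 6.1
position: [0.5717, -0.0711, 0.1581]
ee_rot: [0.0, 0.574, 0.819, -0.0]
contact_force: [-3.5, -0.6, 7.6]
width: 0.0391
gripper_force: 60.2
```

Emit:
{"name": "drive_effector", "arguments": {
  "segments": [
    [0, 0, 0.001, 0],
    [0, 0, 0, 0],
    [0, 0, 0, 0]
  ]
}}

```text
clock: 6.35
position: [0.5717, -0.0711, 0.1574]
ee_rot: [0.0, 0.574, 0.819, -0.0]
contact_force: [-4.1, 0.7, 9.0]
width: 0.0392
gripper_force: 60.4
```

Emit:
{"name": "drive_effector", "arguments": {
  "segments": [
    [0, 0, 0.0006, 0],
    [0, 0, 0, 0],
    [0, 0, 0, 0]
  ]
}}

```text
clock: 6.6
position: [0.5717, -0.0711, 0.1571]
ee_rot: [0.0, 0.574, 0.819, -0.0]
contact_force: [-4.6, -1.2, 10.7]
width: 0.0394
gripper_force: 60.5
```

Emit:
{"name": "drive_effector", "arguments": {
  "segments": [
    [0, 0, 0.001, 0],
    [0, 0, 0, 0],
    [0, 0, 0, 0]
  ]
}}

```text
clock: 6.85
position: [0.5717, -0.0711, 0.1564]
ee_rot: [0.001, 0.574, 0.819, 0.0]
contact_force: [-3.6, -0.6, 12.7]
width: 0.0393
gripper_force: 60.7
```

Emit:
{"name": "drive_effector", "arguments": {
  "segments": [
    [0, 0, 0, -0.05],
    [0, 0, 0, -0.05],
    [0, 0, 0, 0]
  ]
}}

```text
clock: 7.1
position: [0.5721, -0.0711, 0.1565]
ee_rot: [0.001, 0.532, 0.847, 0.0]
contact_force: [-4.6, 0.5, 11.8]
width: 0.0394
gripper_force: 60.6
```

```bash
python3 -c "
from h import *;print(manip.get_state()['moment'])"
```

```text
[-0.00497607  0.62550791 -0.04982869]
```

Emit:
{"name": "drive_effector", "arguments": {
  "segments": [
    [0, 0, 0, -0.06],
    [0, 0, 0, -0.06],
    [0, 0, 0, 0]
  ]
}}

```text
clock: 7.35
position: [0.5722, -0.071, 0.1565]
ee_rot: [0.001, 0.48, 0.877, 0.0]
contact_force: [-4.4, 0.4, 11.6]
width: 0.039
gripper_force: 60.6
```

```bash
python3 -c "
from h import *;print(manip.get_state()['moment'])"
```

```text
[0.0265922  0.64325125 0.0086264 ]
```

Emit:
{"name": "drive_effector", "arguments": {
  "segments": [
    [0, 0, 0, -0.1],
    [0, 0, 0, -0.1],
    [0, 0, 0, -0.1],
    [0, 0, 0, -0.1],
    [0, 0, 0, 0]
  ]
}}

```text
clock: 7.77
position: [0.5723, -0.0709, 0.1565]
ee_rot: [0.001, 0.296, 0.955, 0.0]
contact_force: [-4.3, 1.1, 11.5]
width: 0.0393
gripper_force: 60.6
```

Emit:
{"name": "drive_effector", "arguments": {
  "segments": [
    [0, 0, 0, -0.1],
    [0, 0, 0, -0.1],
    [0, 0, 0, -0.1],
    [0, 0, 0, -0.1],
    [0, 0, 0, 0]
  ]
}}

```text
clock: 8.18
position: [0.5724, -0.0709, 0.1565]
ee_rot: [0.001, 0.1, 0.995, 0.0]
contact_force: [-3.1, 0.9, 11.9]
width: 0.0393
gripper_force: 60.6
```

Emit:
{"name": "drive_effector", "arguments": {
  "segments": [
    [0, 0, 0, -0.03],
    [0, 0, 0, 0],
    [0, 0, 0, 0]
  ]
}}

```text
clock: 8.43
position: [0.5724, -0.0708, 0.1566]
ee_rot: [0.001, 0.087, 0.996, 0.0]
contact_force: [-3.8, 0.7, 11.3]
width: 0.0394
gripper_force: 60.6
```

```bash
python3 -c "
from h import *;print(manip.get_state()['moment'])"
```

```text
[ 0.08678728  0.54461938 -0.04407741]
```

Emit:
{"name": "drive_effector", "arguments": {
  "segments": [
    [0, 0, -0.002, 0],
    [0, 0, -0.001, 0],
    [0, 0, 0, 0]
  ]
}}

```text
clock: 8.68
position: [0.5724, -0.0708, 0.1587]
ee_rot: [0.001, 0.087, 0.996, 0.0]
contact_force: [-1.9, 1.2, 7.8]
width: 0.0394
gripper_force: 60.1
```

Emit:
{"name": "drive_effector", "arguments": {
  "segments": [
    [0, 0, -0.0015, 0],
    [0, 0, -0.001, 0],
    [0, 0, 0, 0]
  ]
}}

```text
clock: 8.93
position: [0.5723, -0.0708, 0.1603]
ee_rot: [0.001, 0.087, 0.996, 0.0]
contact_force: [-1.0, 0.4, 2.6]
width: 0.0396
gripper_force: 60.1
```

Emit:
{"name": "drive_effector", "arguments": {
  "segments": [
    [0, 0, -0.001, 0],
    [0, 0, -0.001, 0],
    [0, 0, 0, 0]
  ]
}}

```text
clock: 9.18
position: [0.5716, -0.071, 0.1617]
ee_rot: [-0.0, 0.087, 0.996, -0.0]
contact_force: [1.0, -0.3, -0.8]
width: 0.0396
gripper_force: 60.3
```

Emit:
{"name": "drive_effector", "arguments": {
  "segments": [
    [0, 0, -0.002, 0],
    [0, 0, -0.002, 0],
    [0, 0, 0, 0]
  ]
}}

```text
clock: 9.43
position: [0.5719, -0.0711, 0.1663]
ee_rot: [0.0, 0.087, 0.996, -0.0]
contact_force: [-0.8, 0.1, -0.7]
width: 0.0393
gripper_force: 60.3
```

Emit:
{"name": "drive_effector", "arguments": {
  "segments": [
    [0, 0, -0.005, 0],
    [0, 0, -0.005, 0],
    [0, 0, -0.01, 0],
    [0, 0, -0.01, 0],
    [0, 0, -0.01, 0]
  ]
}}

```text
clock: 9.85
position: [0.572, -0.0711, 0.2077]
ee_rot: [0.001, 0.087, 0.996, -0.0]
contact_force: [0.1, 0.1, -0.8]
width: 0.0392
gripper_force: 60.3
```

Emit:
{"name": "drive_effector", "arguments": {
  "segments": [
    [0, 0, -0.015, 0],
    [0, 0, -0.02, 0],
    [0, 0, -0.02, 0],
    [0, 0, -0.02, 0],
    [0, 0, 0, 0]
  ]
}}

```text
clock: 10.27
position: [0.574, -0.0715, 0.2869]
ee_rot: [0.005, 0.087, 0.996, -0.001]
contact_force: [0.8, 0.3, 0.4]
width: 0.0391
gripper_force: 60.4
```

Emit:
{"name": "drive_effector", "arguments": {
  "segments": [
    [0, 0, 0, 0],
    [0, 0, 0, 0],
    [0, 0, 0, 0]
  ]
}}

```text
clock: 10.52
position: [0.571, -0.0708, 0.28]
ee_rot: [-0.001, 0.087, 0.996, 0.0]
contact_force: [-1.2, -0.1, -1.4]
width: 0.0394
gripper_force: 60.4
```

Run:
```python
from h import *
s=manip.get_state();d=get_image("wrist");cv2.imwrite("pics/w4.png",d["img"][:,:,::-1]);T=pose(s);print(T.round(4),s["qpos"])
t=get_image("top");cv2.imwrite("pics/t2.png",t["img"][:,:,::-1])
```

```text
[[-9.849e-01  1.729e-01 -2.400e-03  5.710e-01]
 [ 1.729e-01  9.849e-01  5.000e-04 -7.080e-02]
 [ 2.400e-03  1.000e-04 -1.000e+00  2.800e-01]
 [ 0.000e+00  0.000e+00  0.000e+00  1.000e+00]] [-2.44205689e-01  2.64296537e-01  1.45520720e+00 -9.25902012e-05
  1.42449423e+00 -1.64123774e+00]
```

View pics/w4.png

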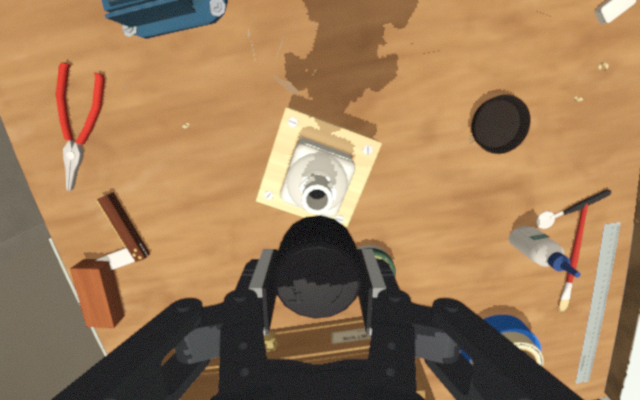

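The wrist view shows the cap held square between the pads, the bare neck at (317,196) and the dish at about (500,124). Next I move above the dish.

Emit:
{"name": "drive_effector", "arguments": {
  "segments": [
    [0.009, 0.037, 0, 0],
    [0.009, 0.037, 0, 0],
    [0.009, 0.037, 0, 0],
    [0.009, 0.037, 0, 0],
    [0.009, 0.037, 0, 0]
  ]
}}

```text
clock: 11.03
position: [0.5588, 0.1205, 0.2803]
ee_rot: [-0.001, 0.087, 0.996, -0.0]
contact_force: [-0.1, -0.0, -0.4]
width: 0.039
gripper_force: 60.5
```

Emit:
{"name": "drive_effector", "arguments": {
  "segments": [
    [0.0084, 0.038, 0, 0],
    [0, 0, 0, 0],
    [0, 0, 0, 0],
    [0, 0, 0, 0],
    [0, 0, 0, 0]
  ]
}}

```text
clock: 11.45
position: [0.5577, 0.1568, 0.2807]
ee_rot: [-0.0, 0.087, 0.996, -0.0]
contact_force: [-0.1, -0.5, -0.9]
width: 0.0393
gripper_force: 60.6
```

Emit:
{"name": "drive_effector", "arguments": {
  "segments": [
    [0, 0, 0, 0],
    [0, 0, 0, 0],
    [0, 0, 0, 0]
  ]
}}

```text
clock: 11.7
position: [0.5579, 0.1569, 0.2812]
ee_rot: [0.0, 0.088, 0.996, -0.0]
contact_force: [0.2, 0.3, -0.3]
width: 0.0395
gripper_force: 60.6
```

Run:
```python
from h import *
s=manip.get_state();d=get_image("wrist");i=d["img"];T=pose(s)@d["hand_eye"];print(s["position"],s["qpos"])
cv2.imwrite("pics/w5.png",np.ascontiguousarray(cv2.resize(i[90:320,220:420,::-1],None,fx=2.5,fy=2.5)))
```

```text
[0.55790252 0.15686273 0.28117893] [ 1.54165812e-01  2.68926063e-01  1.44583040e+00 -1.97261840e-04
  1.42687927e+00 -1.24115814e+00]
```

View pics/w5.png

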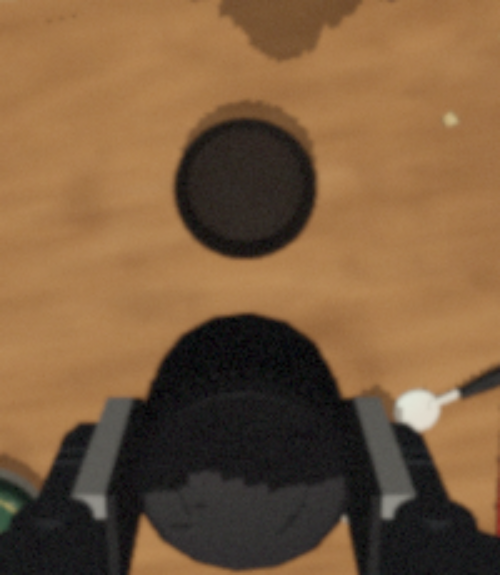

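Run:
```python
from h import *
s=manip.get_state();d=get_image("wrist");P=pose(s);T=P@d["hand_eye"]
w=atz(d,317.9,164.7,.018,T);print("dish",w,"tool",P[:3,:3].T@(w-P[:3,3]))
t=get_image("top");a=atz(t,241.3,231.3,.018);print("dish top",a,"tool",P[:3,:3].T@(a-P[:3,3]))
# calibration: neck rim seen in w4
i=cv2.imread("pics/w4.png")
P4=P.copy();P4[:3,3]=[.571,-.0708,.28];P4[:3,0]=[-.9849,.1729,.0024];P4[:3,1]=[.1729,.9849,.0001];P4[:3,2]=[-.0024,.0005,-1]
print("neck",atz(d,317,196,.15,P4@d["hand_eye"]))
```

```text
dish [0.55700794 0.15834349 0.018     ] tool [0.0011272  0.00115805 0.26322678]
dish top [0.55820244 0.1572795  0.018     ] tool [-2.34487434e-04  3.18588433e-04  2.63227021e-01]
neck [ 0.56917977 -0.07022576  0.15      ]
```

The dish outline is centred at crop (246,188). The cameras agree within about 1 mm, so I descend.

Emit:
{"name": "drive_effector", "arguments": {
  "segments": [
    [0, 0.0006, 0.035, 0],
    [0, 0, 0.035, 0],
    [0, 0, 0.035, 0],
    [0, 0, 0.035, 0],
    [0, 0, 0.03, 0]
  ]
}}

```text
clock: 12.27
position: [0.5572, 0.1582, 0.1093]
ee_rot: [-0.0, 0.087, 0.996, -0.0]
contact_force: [0.1, 0.7, -1.8]
width: 0.0392
gripper_force: 60.6
```

Emit:
{"name": "drive_effector", "arguments": {
  "segments": [
    [0, 0, 0.02, 0],
    [0, 0, 0.015, 0],
    [0, 0, 0, 0],
    [0, 0, 0, 0],
    [0, 0, 0, 0]
  ]
}}

```text
clock: 12.68
position: [0.5588, 0.1586, 0.0772]
ee_rot: [0.001, 0.087, 0.996, 0.0]
contact_force: [0.6, 0.4, -0.8]
width: 0.0395
gripper_force: 60.6
```

Emit:
{"name": "drive_effector", "arguments": {
  "segments": [
    [0, 0, 0, 0],
    [0, 0, 0, 0],
    [0, 0, 0, 0]
  ]
}}

```text
clock: 12.93
position: [0.5585, 0.1586, 0.0773]
ee_rot: [0.001, 0.087, 0.996, 0.0]
contact_force: [-0.8, 0.8, -1.1]
width: 0.0397
gripper_force: 60.6
```

Run:
```python
from h import *
s=manip.get_state();d=get_image("wrist");print(s["position"])
cv2.imwrite("pics/w6.png",np.ascontiguousarray(cv2.resize(d["img"][170:350,210:430,::-1],None,fx=3,fy=3)))
```

```text
[0.55847395 0.15858726 0.07732518]
```

View pics/w6.png

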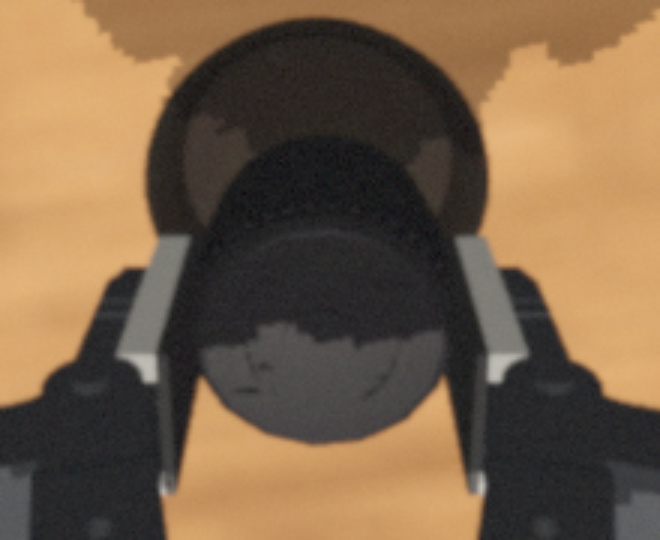

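The dish spans columns 147–488 (centre 317) and the cap centre is at 321. So the cap is about 0.8 mm off in y, which I correct while lowering.

Emit:
{"name": "drive_effector", "arguments": {
  "segments": [
    [0, -0.0007, 0.012, 0],
    [0, 0, 0.01, 0],
    [0, 0, 0.006, 0],
    [0, 0, 0, 0],
    [0, 0, 0, 0]
  ]
}}

```text
clock: 13.4
position: [0.5573, 0.1577, 0.0476]
ee_rot: [-0.001, 0.087, 0.996, -0.0]
contact_force: [0.8, 0.1, -0.8]
width: 0.0393
gripper_force: 60.6
```

Emit:
{"name": "drive_effector", "arguments": {
  "segments": [
    [0, 0, 0.002, 0],
    [0, 0, 0.002, 0],
    [0, 0, 0, 0],
    [0, 0, 0, 0]
  ]
}}

```text
clock: 13.73
position: [0.5578, 0.1578, 0.0443]
ee_rot: [0.0, 0.087, 0.996, -0.0]
contact_force: [-0.1, 1.0, -0.5]
width: 0.0392
gripper_force: 60.6
```

Emit:
{"name": "drive_effector", "arguments": {
  "segments": [
    [0, 0, 0.0015, 0],
    [0, 0, 0, 0],
    [0, 0, 0, 0]
  ]
}}

```text
clock: 13.98
position: [0.5577, 0.1578, 0.0427]
ee_rot: [-0.0, 0.087, 0.996, -0.0]
contact_force: [-0.6, -0.2, -0.4]
width: 0.0394
gripper_force: 60.6
```

Emit:
{"name": "drive_effector", "arguments": {
  "segments": [
    [0, 0, 0.001, 0],
    [0, 0, 0, 0],
    [0, 0, 0, 0]
  ]
}}

```text
clock: 14.23
position: [0.5579, 0.1578, 0.0423]
ee_rot: [0.0, 0.087, 0.996, 0.0]
contact_force: [-1.2, -0.5, 4.1]
width: 0.0394
gripper_force: 61.0
```

Emit:
{"name": "drive_effector", "arguments": {
  "segments": [
    [0, 0, 0.001, 0],
    [0, 0, 0, 0],
    [0, 0, 0, 0]
  ]
}}

```text
clock: 14.48
position: [0.5579, 0.1578, 0.0422]
ee_rot: [0.001, 0.087, 0.996, 0.0]
contact_force: [-3.2, -0.3, 10.2]
width: 0.0394
gripper_force: 61.8
```

Emit:
{"name": "drive_effector", "arguments": {
  "segments": [
    [0, 0, -0.0012, 0],
    [0, 0, 0, 0],
    [0, 0, 0, 0]
  ],
  "grip_force": 20
}}

```text
clock: 14.73
position: [0.5581, 0.1578, 0.0423]
ee_rot: [0.0, 0.087, 0.996, 0.0]
contact_force: [-1.5, -0.3, 4.9]
width: 0.0391
gripper_force: 61.2
```

Emit:
{"name": "drive_effector", "arguments": {
  "segments": [
    [0, 0, 0, 0],
    [0, 0, 0, 0],
    [0, 0, 0, 0],
    [0, 0, 0, 0]
  ],
  "aperture": 0.06
}}

```text
clock: 15.07
position: [0.5575, 0.1577, 0.0415]
ee_rot: [-0.0, 0.087, 0.996, -0.0]
contact_force: [0.3, -0.5, 0.9]
width: 0.06
gripper_force: 0.0
```

Emit:
{"name": "drive_effector", "arguments": {
  "segments": [
    [0, 0, -0.004, 0],
    [0, 0, -0.01, 0],
    [0, 0, -0.02, 0],
    [0, 0, -0.03, 0],
    [0, 0, -0.03, 0]
  ]
}}

```text
clock: 15.48
position: [0.5571, 0.1577, 0.137]
ee_rot: [-0.001, 0.087, 0.996, -0.0]
contact_force: [-0.1, 0.7, -0.3]
width: 0.0601
gripper_force: 0.0
```

Emit:
{"name": "drive_effector", "arguments": {
  "segments": [
    [0, 0, -0.03, 0],
    [0, 0, -0.03, 0],
    [0, 0, -0.03, 0],
    [0, 0, 0, 0],
    [0, 0, 0, 0]
  ]
}}

```text
clock: 15.9
position: [0.5588, 0.158, 0.229]
ee_rot: [0.003, 0.087, 0.996, 0.001]
contact_force: [-0.3, -0.4, 0.5]
width: 0.06
gripper_force: 0.0
```

Run:
```python
from h import *
d=get_image("wrist");s=get_image("side");print(manip.get_state()["position"])
a=cv2.resize(d["img"][60:260,220:420],(500,500));b=cv2.resize(s["img"][260:340,280:330+30],(300,300))
cv2.imwrite("pics/w7.png",np.hstack([a,np.vstack([b,np.zeros((200,300,3),np.uint8)])])[:,:,::-1])
```

```text
[0.55706641 0.15768954 0.2257125 ]
```

View pics/w7.png

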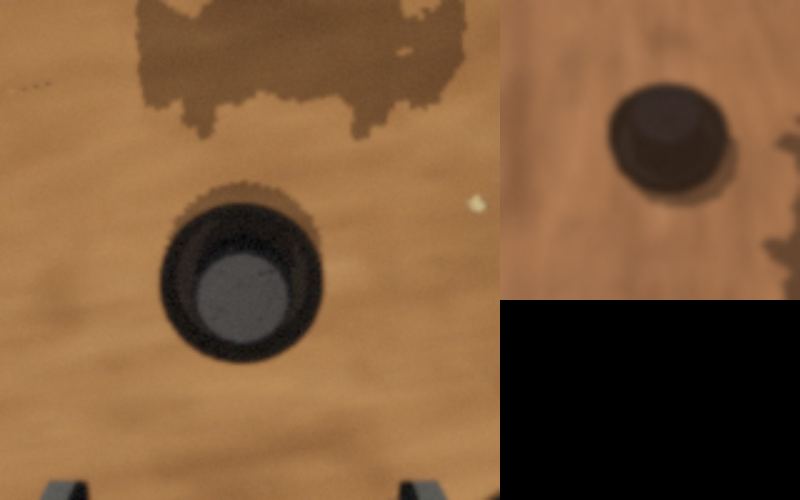

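The picture shows the cap's top disc at (241,298), centred in the dish outline at (242,283) and upright. The upward offset is what you'd expect from its height. The gripper is clear.

Emit:
{"name": "drive_effector", "arguments": {
  "segments": [
    [0, 0, 0, 0],
    [0, 0, 0, 0],
    [0, 0, 0, 0]
  ]
}}

```text
clock: 16.25
position: [0.5572, 0.1577, 0.2246]
ee_rot: [-0.001, 0.087, 0.996, -0.0]
contact_force: [0.3, 0.7, -0.3]
width: 0.0599
gripper_force: 0.0
```

```bash
python3 -c "
from rig import manip, order, get_image;print(order.sign_off())"
```

```text
the job is handed in; nothing more can be done
None
```

I took the cap off the bottle and set it mouth down in the dish, and the job was handed in at about 16 s. The sign-off call returned no verdict. In the last picture the cap stood upright and centred in the dish, with the gripper clear of it.

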